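Clear the fixture and hold the angle against fence and bed

ROBOT

A 6-joint arm with a two-finger parallel gripper is mounted at the origin on the work surface. World frame = base frame: x ahead of the robot, y to its left, z up, the work surface at z = 0. Lengths are in m, angles in rad, forces in N, time in s.
With the tool pointing down it reaches from about 0.35 to 0.85 m from the base axis. Payload 8.1 kg.
Tool frame: the origin (TCP) lies on the centre line of the jaws, within the pads' length; the fingertips stand robot.tips_ahead ahead of it and the grasp point (between the pads) lies 8 mm behind it (robot.tips_ahead is the distance from the TCP to the fingertips, in m); z points along the fingers, y is the direction in which the jaws open and shut (so a half turn about z gives the same grasp; the last joint's range is limited). The gripper opens to 93 mm and grips with 3 to 60 N. Pads are 15 mm wide; open, the fingers measure 128 mm over their backs; the gripper's body (75 mm by 188 mm) begins 65 mm behind the grasp point.
Start: joints at [-1.332, 0.13, 1.488, -0, 1.523, -0.085], TCP at [0.191, -0.569, 0.23] pointing down, gripper open.
Joint ranges: [-2.96, 2.96], [-0.89, 2.26], [0.02, 2.5], [-1.34, 4.48], [0, 2.73], [-2.66, 2.66]. Speed limits (rad/s): [2.39, 2.39, 2.79, 3.14, 3.14, 3.14].

INTERFACE

Orientations are given as a rotation vector (axis times angle).
In Python, from plant import monitor, eyes, job, robot gives the robot as it stands.
- The arm moves only by the tool servo_tool, never from a script. Its argument "plan" is a list that holds one entry, the list of rows, each a list of 7 numbers: the closure, from -1 (fully open) to 1 (shut), so that 0 is half open, then the shift along the world's x, y, z in mm, then the turn, a rotation vector about the world's x, y, z in rad. In form: [[[hand, dx, dy, dz, ax, ay, az], ...]]. A call has 1 to 12 rows; each row shifts and turns the commanded pose from where the row before left it; what a row does not reach is not made up. A row lasts 1/10 s, in which the tool goes at most 50 mm and 8.59 degrees, less where a joint would pass 70% of its speed; a pose out of reach is approached as far as the arm can. A call with a gripper value outside its range is refused whole. The fingers move at their own pace and stop on an object; "force" is the grip in N (left out, the last holds). Time passes only in rows, so rows that do not move let the fingers close. It gives the time, the measured TCP pose, the force and the opening at its end, in the units of the state.
- monitor.read_state(): the state, without advancing time (a new reading comes with each control period).
- eyes.read_camera(name): name is "scene" or "top" or "wrist"; returns the picture (384x512x3 uint8, red, green, blue); there is no depth.
- eyes.camera_info(name): a dict with "mtx" (3x3 intrinsics, pixels), "D" ([k1, k2, p1, p2, k3] as OpenCV has them; the pictures are not rectified), "R" (3x3) and "t" (3): a world point X has camera coordinates R X + t. Camera axes: x right, y down, z forward; pixel columns grow to the right and rows downward; lengths in m; the calibration is good to about 2 mm. A picture is of the moment at which its call begins: read the wrist's pose just before it. camera_info takes no time and is no camera call; for the wrist camera it gives the pose at the moment of the call.
- job.close_job(): hands the job in, once; it reports no verdict.
The state is a dict: "t": time; "q": joint angles; "dq": joint speeds; "joint_torque": joint torques, N m; "tool_pos": TCP position; "orientation": TCP orientation; "force": force on the tool from outside, world axes, zero at the start; "wrist_torque": the same for the moment, N m; "opening": finger opening in m.
Only numpy, scipy, OpenCV 4.12 (cv2) and the standard library are available. Lean on these libraries where they do the work, as an engineer would, in place of code of your own. Each camera call takes 0.05 s, during which the arm holds its last target. There are 200 camera calls.

TASK

With the wooden block held in the gripper, first sweep all four metal scraps off the bed of the fixture onto the bench, touching them only with the block and never with the gripper. Then use the same block to push the aluminium angle squarely up to the fence and, pushing diagonally into its inside corner, press it firmly against the fence and down on the bed at the same time. Finish while still holding it pressed like that with the block in the gripper, and leave the can, the tape roll and the grey bracket where they stand.

Things in the scene. Friction and masses are not known exactly. Their poses are not given: they have to be found in the camera images.
- jig: Fixture, fixed to the bench: a flat board 240 (x) x 300 (y) mm, its top (the bed) 24 mm above the bench. Origin: centre of its underside, on the bench; x points towards the fence, y along the fence, z up. The fence runs along the +x edge. The other three edges are open, so scraps pushed past them drop to the bench.
- bed: The fixture's dark brown bed: 240 x 300 x 16 mm plate, the upper layer of the board, waxed and slippery (friction about 0.3), with its top 24 mm above the bench. Origin: centre of its underside, 8 mm above the jig's origin, same axes.
- fence: Pale wooden fence fixed on the bed along its +x edge: 20 (x) x 300 (y) x 26 (z) mm above the bed. Origin: centre of its underside, 110 mm along +x from the jig's origin, at bed height; its working face is 10 mm towards -x of that (100 mm along +x from the jig's origin).
- angle: Workpiece: loose aluminium angle (L section), about 130 g, 110 mm long (y). Flat leg on the bed: 50 mm wide (x -25 to +25), 5 mm thick. Upright leg on the fence side: x +20 to +25, 40 mm high overall. Origin: centre of its underside. Inside corner at x +20, 5 mm up, open towards -x and up. Starts clear of the fence, up to 0.25 rad askew; seated, its origin is 75 mm along +x from the jig's.
- block: Scraper and push block of reddish-brown wood, 100 (x) x 40 (y) x 60 (z) mm, 160 g or so, a plain loose block standing on the bench to the left or right of the fixture. Origin: centre of its underside. It can be gripped from above across its 40 mm width.
- scrap0: Sawn-off aluminium scrap, 24 x 16 x 10 mm high, 10 g, lying flat on the bed, in the strip between the angle and the fence. Origin: centre of its underside.
- scrap1: Round aluminium slug, 20 mm diameter, 10 mm high, 10 g, lying flat on the bed, in the strip between the angle and the fence. Origin: centre of its underside.
- scrap2: L-shaped aluminium scrap, within 24 x 20 x 10 mm high, 10 g, lying flat on the bed, in the strip between the angle and the fence. Origin: centre of its underside.
- scrap3: Square aluminium scrap, 18 x 18 x 11 mm high, 10 g, lying flat on the bed, in the strip between the angle and the fence. Origin: centre of its underside.
- can: Bystander: full drink can, 66 mm diameter, 122 mm high, on the bench on the other side of the fixture from the block. Origin: centre of its underside.
- tape: Bystander: roll of tape lying flat, beyond the fixture to the right, 100 mm diameter, 36 mm high. Origin: centre of its underside.
- bracket: Bystander: grey cast hinge bracket beyond the fixture to the left, 50 x 90 mm, 43 mm high. Origin: centre of its underside.

How it is judged:
On the way, in this order (a step that is already met when the one before it is completed fails the run):
1. the block is held in the gripper and lifted off the bench (contact force between the fingers and block above 3 N and height (world z) of block above 0.012 m), for 0.1 s.
2. all four scraps are off the bed and down on the bench, the block is still held, and the angle is still at least 20 mm away from the fence ((y of scrap0 in the frame of jig above 0.15 m or y of scrap0 in the frame of jig below -0.15 m or x of scrap0 in the frame of jig above 0.12 m or x of scrap0 in the frame of jig below -0.12 m) and height (world z) of each of scrap0, scrap1, scrap2, scrap3 below 0.022 m and (y of scrap1 in the frame of jig above 0.15 m or y of scrap1 in the frame of jig below -0.15 m or x of scrap1 in the frame of jig above 0.12 m or x of scrap1 in the frame of jig below -0.12 m) and (y of scrap2 in the frame of jig above 0.15 m or y of scrap2 in the frame of jig below -0.15 m or x of scrap2 in the frame of jig above 0.12 m or x of scrap2 in the frame of jig below -0.12 m) and (y of scrap3 in the frame of jig above 0.15 m or y of scrap3 in the frame of jig below -0.15 m or x of scrap3 in the frame of jig above 0.12 m or x of scrap3 in the frame of jig below -0.12 m) and contact force between the fingers and block above 3 N and x of angle in the frame of jig below 0.055 m), for 0.2 s.
At the end, for the whole second after the job is handed in: Scraps all on the bench, off the fixture; gripped block (over 3 N) presses the angle over 4 N; angle presses fence and bed over 3 N each, within 3 mm of the fence, square and flat within 0.04 rad, at rest, middle within 100 mm of the fence middle, not touched by the gripper; held for 1 s ((y of scrap0 in the frame of jig above 0.15 m or y of scrap0 in the frame of jig below -0.15 m or x of scrap0 in the frame of jig above 0.12 m or x of scrap0 in the frame of jig below -0.12 m) and height (world z) of each of scrap0, scrap1, scrap2, scrap3 below 0.022 m and (y of scrap1 in the frame of jig above 0.15 m or y of scrap1 in the frame of jig below -0.15 m or x of scrap1 in the frame of jig above 0.12 m or x of scrap1 in the frame of jig below -0.12 m) and (y of scrap2 in the frame of jig above 0.15 m or y of scrap2 in the frame of jig below -0.15 m or x of scrap2 in the frame of jig above 0.12 m or x of scrap2 in the frame of jig below -0.12 m) and (y of scrap3 in the frame of jig above 0.15 m or y of scrap3 in the frame of jig below -0.15 m or x of scrap3 in the frame of jig above 0.12 m or x of scrap3 in the frame of jig below -0.12 m) and contact force between the fingers and block above 3 N and contact force between block and angle above 4 N and contact force between angle and fence above 3 N and contact force between angle and bed above 3 N and contact force between each of the fingers, the arm and angle below 0.5 N and x of angle in the frame of jig between 0.072 and 0.079 m and y of angle in the frame of jig between -0.1 and 0.1 m and angle between the y axis of angle and the y axis of jig, either way round below 0.04 rad and angle between angle's own z axis and vertical below 0.04 rad and height (world z) of angle below 0.027 m and linear speed of angle below 0.02 m/s); the arm keeps its last pose, push and grip.
It fails at once if the gripper touched a scrap (contact force between any of the fingers, the arm and scrap0 above 0.3 N or contact force between any of the fingers, the arm and scrap1 above 0.3 N or contact force between any of the fingers, the arm and scrap2 above 0.3 N or contact force between any of the fingers, the arm and scrap3 above 0.3 N).
It fails at once if a bystander was shifted by more than 30 mm or tipped (distance of any of can, tape, bracket from where it was at the start of the episode above 0.03 m or angle between any of can, tape, bracket's own z axis and vertical above 0.5 rad).
It also fails if it takes over 61 s, if anything falls off the work surface, if the arm or the gripper's body presses on something with over 40 N, if the wrist force passes 120 N, or if a joint passes its speed limit or range.

## Working session

There is one attempt and no reset: what is moved stays moved. The work goes in short steps, Python scripts to look and compute and a tool call to move; the robot and the scene stay as the last step left them, time stands still between calls to the robot, and variables do not carry over. Pictures are saved under pics/ and viewed, about 8 in all and at most 12, crops included, and the job is handed in when it is done.

Besides the shell and the picture viewer there is one more tool, called after "Request:" in YAML: its name, and indented under it one key for each argument. servo_tool: Moves the arm, as the interface text tells. Its arguments: {"type":"object","properties":{"plan":{"type":"array"},"force":{"type":"number"}},"required":["plan"]}

```bash
mkdir -p pics; ls
cat > h.py <<'E'
import numpy as np, cv2
from plant import monitor, eyes, job, robot
def ray(name,px,z,info=None):
    c=info or eyes.camera_info(name); K=np.array(c["mtx"],float);R=np.array(c["R"],float);t=np.array(c["t"],float).ravel()
    p=np.array(px,float).reshape(-1,1,2)
    u=cv2.undistortPoints(p,K,np.array(c["D"],float)).reshape(-1,2)
    d=np.c_[u,np.ones(len(u))]@R; C=-R.T@t
    return C+d*((z-C[2])/d[:,2])[:,None]
def snap(name,f):
    im=eyes.read_camera(name); cv2.imwrite(f"pics/{f}.png",im[:,:,::-1]); return im
E
python3 - <<'E'
from h import *
s=monitor.read_state(); print(s, robot.tips_ahead)
for n in("scene","top"): snap(n,n+"0"); c=eyes.camera_info(n); print(n,-np.array(c["R"]).T@np.array(c["t"]).ravel())
E
```

```text
pics
{'t': 0.0, 'q': array([-1.33240495e+00,  1.31109203e-01,  1.48925349e+00, -4.84564148e-06,
        1.52301941e+00, -8.54044892e-02]), 'dq': array([ 0.0006153 , -0.00043657,  0.0008706 ,  0.00042276,  0.00159797,
       -0.00068411]), 'joint_torque': array([-1.07715716e-04, -5.59845400e+01, -4.91757274e+01,  7.66598387e-02,
        3.51152464e-02, -1.70108528e-04]), 'tool_pos': array([ 0.19078867, -0.56828525,  0.22863264]), 'orientation': array([-3.09874987e+00, -5.06111203e-01,  2.22256471e-04]), 'force': array([-1.05117944,  0.21180724,  0.9866133 ]), 'wrist_torque': array([0.01175754, 0.02124805, 0.0169063 ]), 'opening': 0.0930122013921785} 0.011
scene [1.18789244 0.20648723 1.04123131]
top [ 0.46063589 -0.02116435  1.05155196]
```

View pics/top0.png

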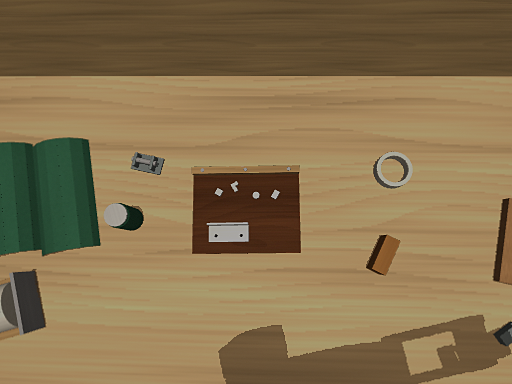

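View pics/scene0.png

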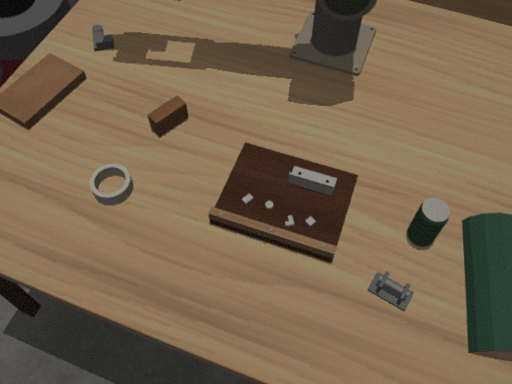

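The top view shows the world's +x up and +y left. The fixture spans cols 193–300 and rows 166–253, with the fence at row 169 and the angle at (228,233). The scraps are at (219,192), (235,187), (256,195) and (276,194). The block is at (384,254), the can at (117,216), the tape at (393,170) and the bracket at (148,163). Next I measure these by masks.

Run:
```python
from h import *
im=cv2.imread("pics/top0.png"); hsv=cv2.cvtColor(im,cv2.COLOR_BGR2HSV)
for p in [(250,215),(383,262),(388,245),(228,233),(250,169),(256,195),(320,215),(276,194)]: print(p,im[p[1],p[0]],hsv[p[1],p[0]])
def rects(m,z,roi,mn):
    M=np.zeros_like(m);x0,y0,x1,y1=roi;M[y0:y1,x0:x1]=m[y0:y1,x0:x1]
    for c in cv2.findContours(M,cv2.RETR_EXTERNAL,cv2.CHAIN_APPROX_NONE)[0]:
        if cv2.contourArea(c)<mn: continue
        r=cv2.minAreaRect(c);b=cv2.boxPoints(r);w=ray("top",b,z)[:,:2]
        print(" px",np.round(r[0],1),"ctr",np.round(w.mean(0),4),"sides",np.round([np.linalg.norm(w[1]-w[0]),np.linalg.norm(w[2]-w[1])],4),"dir",np.round([np.arctan2(*(w[1]-w[0])[::-1]),np.arctan2(*(w[2]-w[1])[::-1])],3), "corners",np.round(w,3).tolist())
h,s,v=cv2.split(hsv)
g=((s<60)&(v>110)).astype(np.uint8)*255
print("scraps");rects(g,.034,(195,176,298,210),8)
print("angle");rects(g,.029,(195,215,298,252),100)
dark=((v<110)).astype(np.uint8)*255
print("bed");rects(cv2.morphologyEx(dark,cv2.MORPH_CLOSE,np.ones((9,9))),.024,(180,150,310,262),2000)
red=((s>150)&(v>70)).astype(np.uint8)*255
print("block");rects(red,.06,(360,225,410,285),100)
cv2.imwrite("pics/crop.png",np.hstack([cv2.resize(im[150:270,180:310],None,fx=3.5,fy=3.5,interpolation=2),cv2.resize(im[225:285,355:415],None,fx=5,fy=7,interpolation=2)]))
```

```text
(250, 215) [22 41 74] [ 11 179  74]
(383, 262) [ 45  87 135] [ 14 170 135]
(388, 245) [ 43  88 135] [ 15 174 135]
(228, 233) [161 166 168] [ 21  11 168]
(250, 169) [ 67 108 141] [ 17 134 141]
(256, 195) [160 167 169] [ 23  14 169]
(320, 215) [100 143 169] [ 19 104 169]
(276, 194) [168 169 171] [ 10   4 171]
scraps
 px [256. 195.] ctr [0.6243 0.0196] sides [0.0168 0.0169] dir [-1.56  -3.126] corners [[0.633, 0.028], [0.633, 0.011], [0.616, 0.011], [0.616, 0.028]]
 px [275. 194.] ctr [ 0.6278 -0.0333] sides [0.0227 0.015 ] dir [-0.447 -2.03 ] corners [[0.621, -0.022], [0.641, -0.031], [0.635, -0.045], [0.614, -0.035]]
 px [218.2 191.5] ctr [0.6332 0.1258] sides [0.0171 0.0166] dir [-0.555 -2.147] corners [[0.63, 0.137], [0.645, 0.128], [0.636, 0.114], [0.621, 0.123]]
 px [234. 186.] ctr [0.6492 0.0818] sides [0.0169 0.0285] dir [-1.561 -3.116] corners [[0.663, 0.091], [0.664, 0.074], [0.635, 0.073], [0.635, 0.09]]
angle
 px [227.5 231.5] ctr [0.5221 0.097 ] sides [0.1142 0.0523] dir [-1.557 -3.121] corners [[0.548, 0.155], [0.549, 0.041], [0.497, 0.04], [0.495, 0.153]]
bed
 px [245.5 209.2] ctr [0.5876 0.0495] sides [0.3098 0.2461] dir [-1.546 -3.127] corners [[0.707, 0.209], [0.715, -0.101], [0.469, -0.104], [0.459, 0.194]]
block
 px [385.6 254.5] ctr [ 0.4661 -0.3245] sides [0.0998 0.0388] dir [-0.444 -1.985] corners [[0.429, -0.285], [0.519, -0.328], [0.503, -0.364], [0.414, -0.321]]
```

View pics/crop.png

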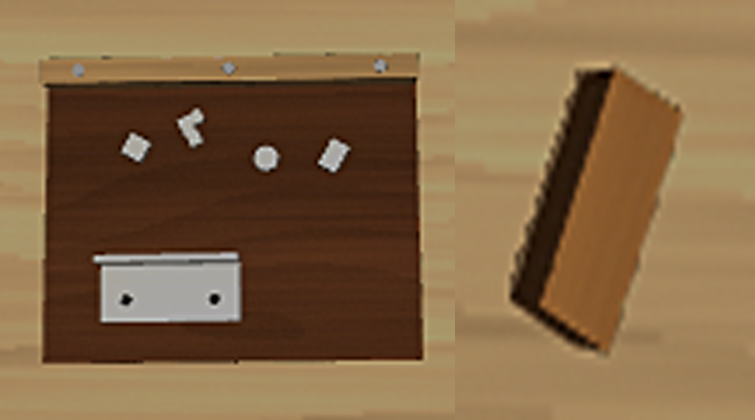

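The crop shows four scraps 15–45 mm from the fence, a nearly square angle with its upright towards the fence, and the block turned about −0.44 rad. I refine the jig and angle edges with subpixel gradients.

```bash
cat >> h.py <<'E'
def edge(g,a,b,r,z,name="top",sign=0,info=None,n=40):
    """fit line to the strongest gradient within r px across segment a-b; returns world points (fit) at ends"""
    a=np.array(a,float);b=np.array(b,float);d=(b-a)/np.linalg.norm(b-a);nn=np.array([-d[1],d[0]])
    o=np.arange(-r,r+.01,.25);P=[]
    for k in np.linspace(0,1,n):
        q=a+k*(b-a)+o[:,None]*nn
        pr=cv2.remap(g,q[:,0].astype(np.float32)[None],q[:,1].astype(np.float32)[None],cv2.INTER_LINEAR)[0]
        gr=np.gradient(cv2.GaussianBlur(pr[None].astype(float),(9,1),0)[0]); gr=gr*sign if sign else abs(gr)
        P.append(q[gr.argmax()])
    w=ray(name,P,z,info)[:,:2]
    vx,vy,x,y=cv2.fitLine(w.astype(np.float32),cv2.DIST_HUBER,0,.002,.001).ravel()
    res=np.abs((w-[x,y])@[-vy,vx]); return np.array([x,y]),np.arctan2(vy,vx),np.median(res)
E
python3 - <<'E'
from h import *
g=cv2.imread("pics/top0.png",0)
c=lambda x,y:(x/3.5+180-.36,y/3.5+150-.36)
for n,a,b,z in [("bed front",c(50,360),c(416,361),.024),("bed left",c(43,340),c(46,110),.024),("bed right",c(422,340),c(419,110),.024),("fence near",c(60,85),c(410,80),.05),("fence far",c(60,59),c(410,54),.05),
 ("leg front",c(108,321),c(234,321),.029),("leg left",c(102,315),c(101,275),.029),("leg right",c(240,315),c(240,275),.029),("upr far top",c(98,255),c(234,252),.064),("upr near top",c(98,264),c(232,262),.064)]:
    p,t,r=edge(g,a,b,3,z); print(n,np.round(p,4),round(float(t),4),"res",round(float(r),4))
E
```

```text
bed front [0.4641 0.0443] -1.5423 res 0.0004
bed left [0.5868 0.1985] 0.0295 res 0.0002
bed right [ 0.5815 -0.1018] 0.0282 res 0.0003
fence near [0.685  0.0416] -1.5415 res 0.0008
fence far [0.705  0.0685] -1.5489 res 0.0007
leg front [0.4947 0.0949] -1.546 res 0.0001
leg left [0.5115 0.1495] 0.0628 res 0.0
leg right [0.5173 0.0397] 0.0472 res 0.0001
upr far top [0.5448 0.1031] -1.5351 res 0.0
upr near top [0.5417 0.0926] 1.5625 res 0.0011
```

Jig frame: centre (0.5845, 0.048) and yaw 0.029. The 240×300 size, fence face and bed height all agree within 2 mm. The angle is at about jig (−0.063, 0.048) and nearly square. The scraps lie at jig x 0.03–0.08. The plan is to grip the block 30 mm from its far end, sweep once along +y, then push the angle. I move above the block now.

Request:
servo_tool:
  plan:
    - [[-1, 24.4, 19.6, -5, 0, 0, -0.064], [-1, 24.4, 19.6, -5, 0, 0, -0.064], [-1, 24.4, 19.6, -5, 0, 0, -0.064], [-1, 24.4, 19.6, -5, 0, 0, -0.064], [-1, 24.4, 19.6, -5, 0, 0, -0.064], [-1, 24.4, 19.6, -5, 0, 0, -0.064], [-1, 24.4, 19.6, -5, 0, 0, -0.064], [-1, 24.4, 19.6, -5, 0, 0, -0.064], [-1, 24.4, 19.6, -5, 0, 0, -0.064], [-1, 24.4, 19.6, -5, 0, 0, -0.064], [-1, 24.4, 19.6, -5, 0, 0, -0.064], [-1, 24.4, 19.6, -5, 0, 0, -0.064]]
  force: 55

```text
t: 1.3
tool_pos: [0.4844, -0.3324, 0.1689]
orientation: [-3.063, 0.696, 0.001]
force: [-0.2, -0.5, 0.5]
opening: 0.093
```

```bash
cat >> h.py <<'E'
from scipy.spatial.transform import Rotation as Ro
J=np.array([.5845,.0482]); JY=.029
def st():
    s=monitor.read_state(); R=Ro.from_rotvec(s["orientation"]).as_matrix(); p=s["tool_pos"]
    c,n=np.cos(JY),np.sin(JY); d=p[:2]-J
    print("t",round(s["t"],2),"p",np.round(p,4),"yaw",round(float(np.arctan2(R[1,0],R[0,0])),4),"tz",np.round(R[:,2],3),"F",np.round(s["force"],1),"M",np.round(s["wrist_torque"],2),"open",round(float(s["opening"]),4),"jig",np.round([c*d[0]+n*d[1],-n*d[0]+c*d[1]],4),"q6",round(float(s["q"][5]),2)); return s
E
python3 - <<'E'
from h import *
st(); snap("wrist","w1")
E
```

```text
t 1.3 p [ 0.4844 -0.3324  0.1689] yaw -0.4468 tz [-0.001  0.001 -1.   ] F [-0.2 -0.5  0.5] M [ 0.04  0.04 -0.03] open 0.093 jig [-0.1111 -0.3776] q6 1.33
```

View pics/w1.png

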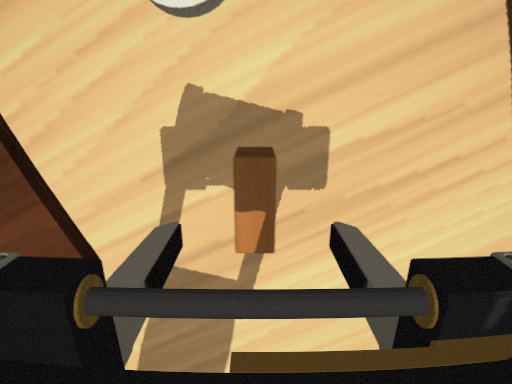

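The wrist view shows the block centred between the jaws (cols 233–275 against finger tips at 181 and 331) and aligned with them. I descend to TCP z = 0.039, close and lift.

Request:
servo_tool:
  plan:
    - [[-1, 0, 0, -40, 0, 0, 0], [-1, 0, 0, -40, 0, 0, 0], [-1, 0, 0, -30, 0, 0, 0], [-1, 0, 0, -15, 0, 0, 0], [-1, 0, 0, -5, 0, 0, 0], [1, 0, 0, 0, 0, 0, 0], [1, 0, 0, 0, 0, 0, 0], [1, 0, 0, 0, 0, 0, 0], [1, 0, 0, 0, 0, 0, 0], [1, 0, 0, 0, 0, 0, 0], [1, 0, 0, 0, 0, 0, 0], [1, 0, 0, 0, 0, 0, 0]]
  force: 55

```text
t: 2.55
tool_pos: [0.4838, -0.3336, 0.0397]
orientation: [-3.064, 0.692, -0.0]
force: [0.1, 1.3, 0.7]
opening: 0.0411
```

```bash
python3 -c "
from h import *
st()"
```

```text
t 2.55 p [ 0.4838 -0.3336  0.0397] yaw -0.4442 tz [ 0. -0. -1.] F [0.1 1.3 0.7] M [ 0.31 -0.12 -0.01] open 0.0411 jig [-0.1118 -0.3787] q6 1.32
```

Request:
servo_tool:
  plan:
    - [[1, 0, 0, 20, 0, 0, 0], [1, 0, 0, 40, 0, 0, 0], [1, 21.4, 23, 0, 0, 0, 0.059], [1, 21.4, 23, 0, 0, 0, 0.059], [1, 21.4, 23, 0, 0, 0, 0.059], [1, 21.4, 23, 0, 0, 0, 0.059], [1, 21.4, 23, 0, 0, 0, 0.059], [1, 21.4, 23, 0, 0, 0, 0.059], [1, 21.4, 23, 0, 0, 0, 0.059], [1, 21.4, 23, 0, 0, 0, 0.059], [1, 0, 0, 0, 0, 0, 0]]

```text
t: 3.65
tool_pos: [0.6567, -0.1461, 0.0992]
orientation: [-3.14, -0.052, -0.001]
force: [-0.1, 1.0, -0.9]
opening: 0.0394
```

Run:
```python
from h import *
st(); a=snap("top","t2"); b=snap("scene","s2")
cv2.imwrite("pics/v2.png",np.hstack([cv2.resize(a[110:270,180:400],None,fx=2.4,fy=2.4),cv2.resize(b[130:290,130:250],None,fx=2.2,fy=2.4)])[:,:,::-1])
```

```text
t 3.65 p [ 0.6567 -0.1461  0.0992] yaw 0.033 tz [ 0.     0.001 -1.   ] F [-0.1  1.  -0.9] M [0.02 0.03 0.02] open 0.0394 jig [ 0.0665 -0.1963] q6 1.24
```

View pics/v2.png

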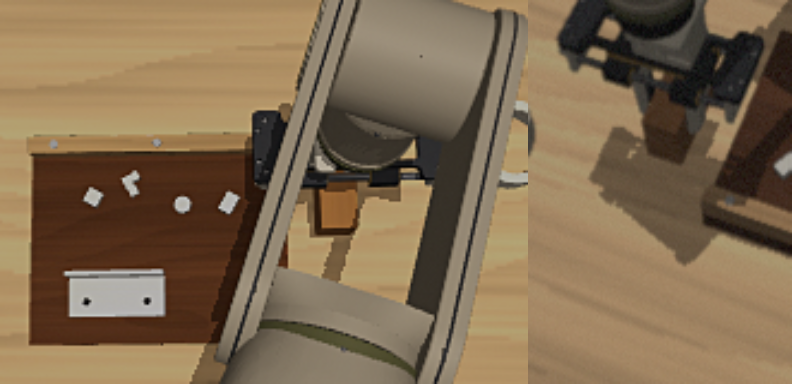

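The block hangs straight in the gripper to the right of the bed. Its near top edge is at about px (321,205), and the scraps haven't moved. I check that edge against what I expect.

Run:
```python
from h import *
im=cv2.imread("pics/t2.png"); g=cv2.cvtColor(im,cv2.COLOR_BGR2GRAY)
print(g[192:214,321], ray("top",[(321,y) for y in (202,203,204,205,206,207,208)],.12)[:,:2].round(4).tolist())
```

```text
[104 105 105 105 105 104 105 105 105 106 106 109 118  28  34  27 111 103
  99  92  92  93] [[0.5944, -0.1488], [0.5919, -0.1488], [0.5893, -0.1487], [0.5868, -0.1487], [0.5842, -0.1487], [0.5817, -0.1487], [0.5791, -0.1486]]
```

Request:
servo_tool:
  plan:
    - [[1, -3, 0, -20, 0, 0, -0.004], [1, 0, 0, -13, 0, 0, 0], [1, 0, 0, 0, 0, 0, 0]]

```text
t: 4.05
tool_pos: [0.6491, -0.1499, 0.0633]
orientation: [-3.14, -0.035, 0.009]
force: [-1.0, -1.2, -1.9]
opening: 0.0397
```

```bash
python3 -c "
from h import *
st()"
```

```text
t 4.05 p [ 0.6491 -0.1499  0.0633] yaw 0.0223 tz [-0.005  0.002 -1.   ] F [-1.  -1.2 -1.9] M [-0.01  0.   -0.01] open 0.0397 jig [ 0.0588 -0.1999] q6 1.24
```

Request:
servo_tool:
  plan:
    - [[1, 0, 0, 0, 0, 0, 0], [1, 0, 0, 0, 0, 0, 0], [1, 0, 0, 0, 0, 0, 0]]

```text
t: 4.35
tool_pos: [0.6526, -0.15, 0.0678]
orientation: [3.141, 0.037, 0.003]
force: [-0.0, 0.1, -1.2]
opening: 0.0398
```

```bash
python3 -c "
from h import *
st()"
```

```text
t 4.35 p [ 0.6526 -0.15    0.0678] yaw 0.0235 tz [ 0.002 -0.001 -1.   ] F [-0.   0.1 -1.2] M [ 0.03 -0.01  0.01] open 0.0398 jig [ 0.0623 -0.2001] q6 1.24
```

Request:
servo_tool:
  plan:
    - [[1, 2, 0, -1, 0, 0, 0.005], [1, 0, 0, 0, 0, 0, 0], [1, 0, 3, 0, 0, 0, 0], [1, -0.1, 6, 0, 0, 0, 0], [1, -0.3, 8, 0, 0, 0, 0], [1, -0.3, 10, 0, 0, 0, 0], [1, -0.3, 10, 0, 0, 0, 0], [1, -0.3, 10, 0, 0, 0, 0], [1, -0.3, 10, 0, 0, 0, 0], [1, -0.3, 10, 0, 0, 0, 0], [1, -0.3, 10, 0, 0, 0, 0], [1, -0.3, 10, 0, 0, 0, 0]]

```text
t: 5.55
tool_pos: [0.6514, -0.0618, 0.0656]
orientation: [3.141, 0.045, -0.0]
force: [-0.7, 0.9, -2.3]
opening: 0.0396
```

```bash
python3 -c "
from h import *
st()"
```

```text
t 5.55 p [ 0.6514 -0.0618  0.0656] yaw 0.0289 tz [-0. -0. -1.] F [-0.7  0.9 -2.3] M [ 0.01  0.01 -0.  ] open 0.0396 jig [ 0.0637 -0.1118] q6 1.37
```

Request:
servo_tool:
  plan:
    - [[1, -0.3, 10, 0, 0, 0, 0], [1, -0.3, 10, 0, 0, 0, 0], [1, -0.3, 10, 0, 0, 0, 0], [1, -0.3, 10, 0, 0, 0, 0], [1, -0.3, 10, 0, 0, 0, 0], [1, -0.3, 10, 0, 0, 0, 0], [1, -0.3, 10, 0, 0, 0, 0], [1, -0.3, 10, 0, 0, 0, 0], [1, -0.3, 10, 0, 0, 0, 0], [1, -0.3, 10, 0, 0, 0, 0], [1, -0.3, 10, 0, 0, 0, 0], [1, -0.3, 10, 0, 0, 0, 0]]

```text
t: 6.75
tool_pos: [0.6478, 0.0582, 0.0656]
orientation: [3.141, 0.045, -0.0]
force: [-0.4, -0.1, -1.8]
opening: 0.0396
```

Run:
```python
from h import *
st(); a=snap("top","t3"); b=snap("scene","s3")
cv2.imwrite("pics/v3.png",np.hstack([cv2.resize(a[130:270,150:310],None,fx=2.4,fy=2.8),cv2.resize(b[130:270,200:390],None,fx=2.1,fy=2.8)])[:,:,::-1])
```

```text
t 6.75 p [0.6478 0.0582 0.0656] yaw 0.0288 tz [-0. -0. -1.] F [-0.4 -0.1 -1.8] M [0.02 0.01 0.01] open 0.0396 jig [0.0636 0.0082] q6 1.55
```

View pics/v3.png

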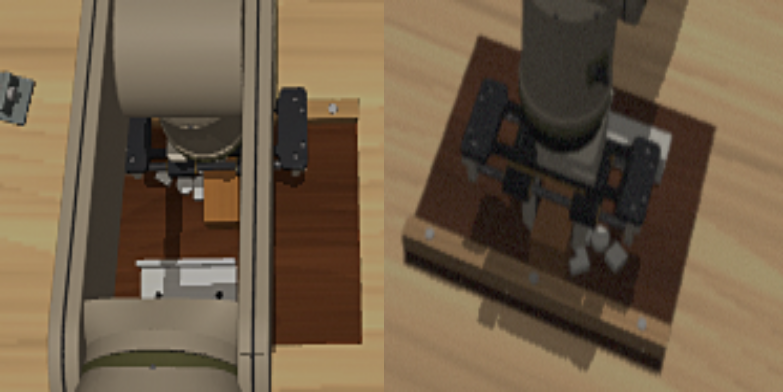

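All scraps are ahead of the block in a bunch and the strip behind it is clear. The scene crop shows them at (575–630, 230–270). I continue over the left edge.

Request:
servo_tool:
  plan:
    - [[1, -0.3, 10, 0, 0, 0, 0], [1, -0.3, 10, 0, 0, 0, 0], [1, -0.3, 10, 0, 0, 0, 0], [1, -0.3, 10, 0, 0, 0, 0], [1, -0.3, 10, 0, 0, 0, 0], [1, -0.3, 10, 0, 0, 0, 0], [1, -0.3, 10, 0, 0, 0, 0], [1, -0.3, 10, 0, 0, 0, 0], [1, -0.3, 10, 0, 0, 0, 0], [1, -0.3, 10, 0, 0, 0, 0], [1, -0.3, 10, 0, 0, 0, 0], [1, -0.3, 10, 0, 0, 0, 0]]

```text
t: 8.05
tool_pos: [0.6442, 0.1782, 0.0657]
orientation: [-3.141, -0.045, -0.0]
force: [-0.3, -1.0, -1.8]
opening: 0.0394
```

Request:
servo_tool:
  plan:
    - [[1, -0.3, 10, 0, 0, 0, 0], [1, -0.3, 10, 0, 0, 0, 0], [1, -0.3, 10, 0, 0, 0, 0], [1, -0.3, 10, 0, 0, 0, 0], [1, -0.3, 8, 0, 0, 0, 0], [1, -0.2, 6, 0, 0, 0, 0], [1, 0, 3, 0, 0, 0, 0], [1, 0, 0, 0, 0, 0, 0]]

```text
t: 8.85
tool_pos: [0.6425, 0.2347, 0.0656]
orientation: [3.141, 0.046, 0.0]
force: [-0.4, 0.9, -1.0]
opening: 0.0395
```

Run:
```python
from h import *
st(); a=snap("top","t4"); b=snap("scene","s4")
cv2.imwrite("pics/v4.png",np.hstack([cv2.resize(a[130:270,90:310],None,fx=1.8,fy=2.8),cv2.resize(b[130:310,240:460],None,fx=1.8,fy=2.8*14/18)])[:,:,::-1])
```

```text
t 8.85 p [0.6425 0.2347 0.0656] yaw 0.0292 tz [ 0. -0. -1.] F [-0.4  0.9 -1. ] M [ 0.   -0.04 -0.02] open 0.0395 jig [0.0634 0.1848] q6 1.82
```

View pics/v4.png

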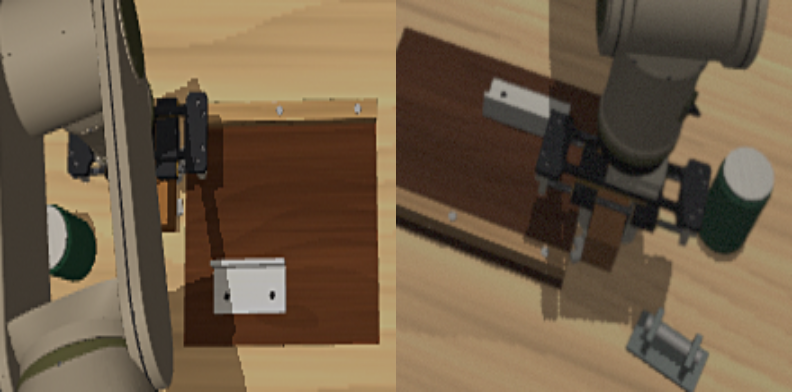

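The bed is clear. A light speck at about top px (190,204) sits just past the left bed edge, perhaps a fallen or leaning scrap. I lift, move to above the angle's flat leg and look again.

Request:
servo_tool:
  plan:
    - [[1, 0, 0, 20, 0, 0, 0], [1, 0, 0, 40, 0, 0, 0], [1, -10, -10, 0, 0, 0, 0], [1, -20, -20, 0, 0, 0, 0], [1, -23, -24, 0, 0, 0, 0], [1, -23, -24, 0, 0, 0, 0], [1, -23, -24, 0, 0, 0, 0], [1, -20, -20, 0, 0, 0, 0], [1, -14, -13, 0, 0, 0, 0], [1, -7, -6, 0, 0, 0, 0], [1, 0, 0, 0, 0, 0, 0], [1, 0, 0, 0, 0, 0, 0]]

```text
t: 10.15
tool_pos: [0.5032, 0.0936, 0.126]
orientation: [-3.141, -0.045, -0.002]
force: [-0.2, 0.7, -0.3]
opening: 0.04
```

Run:
```python
from h import *
st(); a=snap("top","t5"); b=snap("scene","s5")
cv2.imwrite("pics/v5.png",np.hstack([cv2.resize(a[130:270,90:310],None,fx=1.8,fy=2.8),cv2.resize(b[130:310,240:460],None,fx=1.8,fy=2.8*14/18)])[:,:,::-1])
```

```text
t 10.15 p [0.5032 0.0936 0.126 ] yaw 0.0284 tz [ 0.001  0.    -1.   ] F [-0.2  0.7 -0.3] M [ 0.02 -0.03  0.02] open 0.04 jig [-0.0799  0.0477] q6 1.63
```

View pics/v5.png

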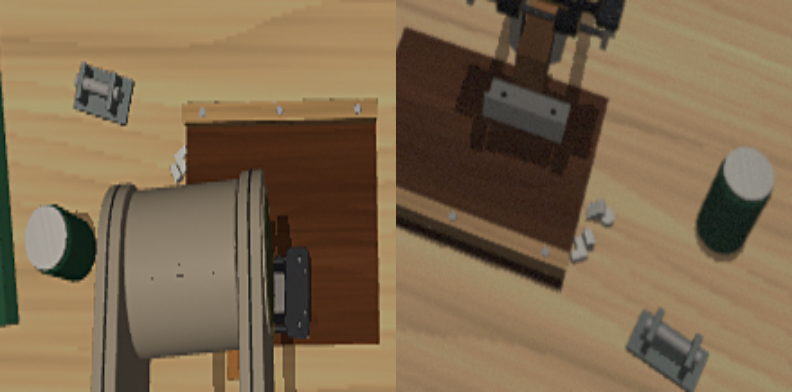

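All four scraps appear off the bed past the left edge. In the scene crop two are near (600,212) and two near (583,245). I zoom in to check whether any lean on the edge.

Run:
```python
from h import *
b=cv2.imread("pics/s5.png"); cv2.imwrite("pics/z5.png",cv2.resize(b[195:265,305:385],None,fx=8,fy=8,interpolation=2))
```

```text
(no output)
```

View pics/z5.png

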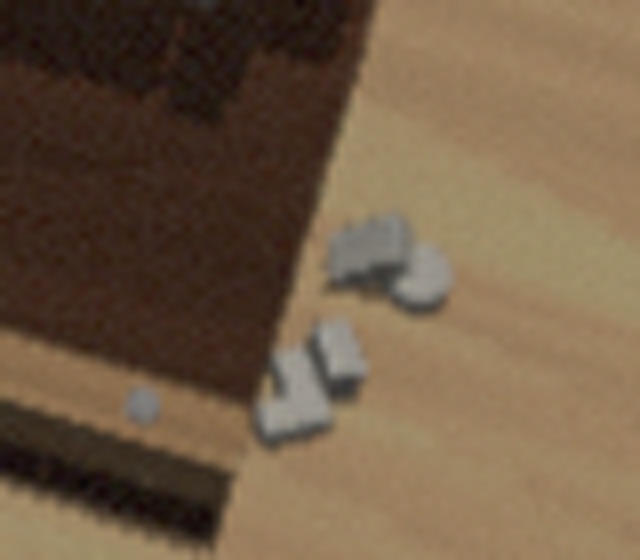

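Three scraps lie flat, and the rectangle is propped on the slug, clear of the edge, so all are well below 22 mm. Now I lower the block onto the flat leg behind the upright, about 7 mm clear of it.

Request:
servo_tool:
  plan:
    - [[1, -2, 0, -5, 0, 0, 0], [1, 0, 0, -10, 0, 0, 0], [1, 0, 0, -12, 0, 0, 0], [1, 0, 0, -12, 0, 0, 0], [1, 0, 0, -9, 0, 0, 0], [1, 0, 0, -5, 0, 0, 0], [1, 0, 0, -2, 0, 0, 0], [1, 0, 0, 0, 0, 0, 0], [1, 0, 0, 0, 0, 0, 0]]

```text
t: 11.15
tool_pos: [0.5009, 0.0934, 0.0711]
orientation: [-3.141, -0.045, -0.001]
force: [0.0, 1.0, -0.6]
opening: 0.0396
```

```bash
python3 -c "
from h import *
st()"
```

```text
t 11.15 p [0.5009 0.0934 0.0711] yaw 0.0287 tz [ 0.001  0.    -1.   ] F [ 0.   1.  -0.6] M [-0.01 -0.05  0.01] open 0.0396 jig [-0.0822  0.0476] q6 1.63
```

Request:
servo_tool:
  plan:
    - [[1, 3, 0.1, 0, 0, 0, 0], [1, 5, 0.1, 0, 0, 0, 0], [1, 6, 0.2, 0, 0, 0, 0], [1, 8, 0.2, 0, 0, 0, 0], [1, 8, 0.2, 0, 0, 0, 0], [1, 8, 0.3, 0, 0, 0, 0], [1, 8, 0.2, 0, 0, 0, 0], [1, 8, 0.2, 0, 0, 0, 0], [1, 8, 0.3, 0, 0, 0, 0], [1, 8, 0.2, 0, 0, 0, 0], [1, 8, 0.2, 0, 0, 0, 0], [1, 8, 0.2, 0, 0, 0, 0]]

```text
t: 12.35
tool_pos: [0.5872, 0.0958, 0.0706]
orientation: [-3.141, -0.045, 0.0]
force: [-1.7, -0.2, -1.5]
opening: 0.0397
```

```bash
python3 -c "
from h import *
st()"
```

```text
t 12.35 p [0.5872 0.0958 0.0706] yaw 0.0288 tz [-0.  0. -1.] F [-1.7 -0.2 -1.5] M [ 0.02  0.13 -0.02] open 0.0397 jig [0.004  0.0475] q6 1.62
```

Contact shows as Fx about −1.7 N and the pushing is smooth. I continue to a little short of seating, then slow down.

Request:
servo_tool:
  plan:
    - [[1, 8, 0.2, 0, 0, 0, 0], [1, 8, 0.2, 0, 0, 0, 0], [1, 8, 0.3, 0, 0, 0, 0], [1, 8, 0.2, 0, 0, 0, 0], [1, 8, 0.2, 0, 0, 0, 0], [1, 7, 0.2, 0, 0, 0, 0], [1, 5, 0.1, 0, 0, 0, 0], [1, 3, 0.1, 0, 0, 0, 0], [1, 2, 0.1, 0, 0, 0, 0], [1, 1, 0, 0, 0, 0, 0], [1, 0, 0, 0, 0, 0, 0]]

```text
t: 13.45
tool_pos: [0.6446, 0.0974, 0.0706]
orientation: [3.141, 0.045, 0.0]
force: [-0.6, 0.7, -1.3]
opening: 0.0399
```

```bash
python3 -c "
from h import *
st()"
```

```text
t 13.45 p [0.6446 0.0974 0.0706] yaw 0.0289 tz [ 0. -0. -1.] F [-0.6  0.7 -1.3] M [ 0.04 -0.01 -0.04] open 0.0399 jig [0.0615 0.0474] q6 1.61
```

Request:
servo_tool:
  plan:
    - [[1, 1, 0, 0, 0, 0, 0], [1, 1, 0, 0, 0, 0, 0], [1, 1, 0, 0, 0, 0, 0], [1, 0, 0, 0, 0, 0, 0], [1, 0, 0, 0, 0, 0, 0]]

```text
t: 13.95
tool_pos: [0.6475, 0.0974, 0.0706]
orientation: [-3.141, -0.045, 0.0]
force: [-1.4, -0.1, -0.9]
opening: 0.0399
```

```bash
python3 -c "
from h import *
st()"
```

```text
t 13.95 p [0.6475 0.0974 0.0706] yaw 0.0288 tz [-0.  0. -1.] F [-1.4 -0.1 -0.9] M [ 0.04  0.26 -0.02] open 0.0399 jig [0.0644 0.0473] q6 1.61
```

Request:
servo_tool:
  plan:
    - [[1, 1, 0, 0, 0, 0, 0], [1, 1, 0, 0, 0, 0, 0], [1, 0, 0, 0, 0, 0, 0], [1, 0, 0, 0, 0, 0, 0]]

```text
t: 14.35
tool_pos: [0.6477, 0.0974, 0.0702]
orientation: [3.141, 0.045, -0.007]
force: [-8.9, 0.0, 3.9]
opening: 0.0397
```

```bash
python3 -c "
from h import *
st()"
```

```text
t 14.35 p [0.6477 0.0974 0.0702] yaw 0.0288 tz [-0.004 -0.    -1.   ] F [-8.9  0.   3.9] M [-0.11  1.73 -0.11] open 0.0397 jig [0.0646 0.0474] q6 1.61
```

The angle is seated: Fx is −8.9 N and the tool stopped at jig x 0.0646, against an expected 0.0637. I add downward pressure.

Request:
servo_tool:
  plan:
    - [[1, 0, 0, -1, 0, 0, 0], [1, 0, 0, -1, 0, 0, 0], [1, 0, 0, -1, 0, 0, 0], [1, 0, 0, 0, 0, 0, 0], [1, 0, 0, 0, 0, 0, 0]]

```text
t: 14.85
tool_pos: [0.6477, 0.0974, 0.0695]
orientation: [3.141, 0.045, -0.006]
force: [-19.2, -1.1, 19.9]
opening: 0.0392
```

```bash
python3 -c "
from h import *
st()"
```

```text
t 14.85 p [0.6477 0.0974 0.0695] yaw 0.0289 tz [-0.004 -0.    -1.   ] F [-19.2  -1.1  19.9] M [-0.26  3.34 -0.12] open 0.0392 jig [0.0646 0.0474] q6 1.61
```

Request:
servo_tool:
  plan:
    - [[1, 0, 0, 0, 0, 0, 0], [1, 0, 0, 0, 0, 0, 0], [1, 0, 0, 0, 0, 0, 0], [1, 0, 0, 0, 0, 0, 0], [1, 0, 0, 0, 0, 0, 0], [1, 0, 0, 0, 0, 0, 0], [1, 0, 0, 0, 0, 0, 0], [1, 0, 0, 0, 0, 0, 0]]

```text
t: 15.65
tool_pos: [0.6477, 0.0975, 0.0695]
orientation: [3.141, 0.046, -0.006]
force: [-18.1, -0.4, 20.2]
opening: 0.0396
```

Run:
```python
from h import *
st(); a=snap("wrist","w6"); b=snap("scene","s6")
cv2.imwrite("pics/v6.png",np.hstack([cv2.resize(a,(400,300)),cv2.resize(b[165:265,235:368],(400,300),interpolation=2)])[:,:,::-1])
st()
```

```text
t 15.65 p [0.6477 0.0975 0.0695] yaw 0.029 tz [-0.004 -0.    -1.   ] F [-18.1  -0.4  20.2] M [-0.23  3.33 -0.19] open 0.0396 jig [0.0646 0.0474] q6 1.61
t 15.75 p [0.6478 0.0975 0.0695] yaw 0.029 tz [-0.004 -0.    -1.   ] F [-19.6  -1.2  19.9] M [-0.29  3.34 -0.15] open 0.0394 jig [0.0647 0.0474] q6 1.61
```

View pics/v6.png

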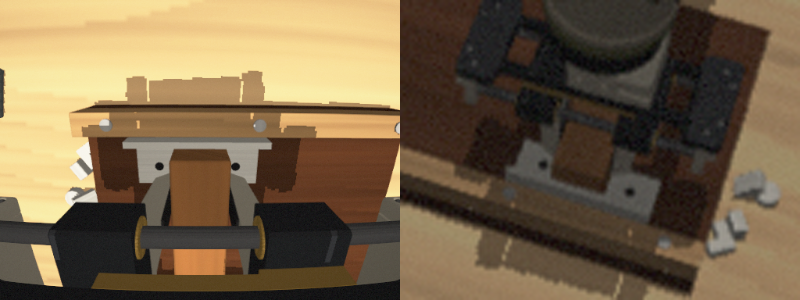

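The block's front edge sits between the two hole marks, up against the upright. The angle lies along the fence in both views, and the scraps are off to the left. I check numerically that it is flush and square in the wrist picture.

Run:
```python
from h import *
im=cv2.imread("pics/w6.png"); g=cv2.cvtColor(im,cv2.COLOR_BGR2GRAY); inf=eyes.camera_info("wrist")
for c in (180,320): print(c,[(r,int(im[r,c,0]),int(im[r,c,2])) for r in range(166,202,2)])
for n,a,b,z,s in [("fence near top L",(125,174),(155,174),.05,0),("fence near top R",(290,173),(400,176),.05,0),("upr far top",(165,176),(335,179),.064,0),("upr near top",(165,190),(210,190),.064,0)]:
    p,t,r=edge(g,a,b,5,z,"wrist",s,inf); d=p-J; print(n,p.round(4),"dir-jig y",round(float((t-np.pi/2-JY+np.pi/2)%np.pi-np.pi/2),4),"jig x",round(float(d[0]*np.cos(JY)+d[1]*np.sin(JY)),4),round(float(r),4))
```

```text
180 [(166, 73, 150), (168, 72, 148), (170, 71, 146), (172, 71, 148), (174, 68, 141), (176, 92, 103), (178, 98, 108), (180, 95, 106), (182, 133, 151), (184, 142, 161), (186, 143, 162), (188, 144, 161), (190, 145, 161), (192, 142, 160), (194, 138, 154), (196, 141, 157), (198, 142, 160), (200, 141, 158)]
320 [(166, 66, 140), (168, 68, 140), (170, 70, 142), (172, 70, 146), (174, 69, 144), (176, 89, 113), (178, 100, 109), (180, 96, 108), (182, 119, 133), (184, 150, 168), (186, 153, 168), (188, 147, 166), (190, 147, 165), (192, 146, 164), (194, 143, 162), (196, 145, 163), (198, 149, 166), (200, 146, 165)]
fence near top L [0.6806 0.1707] dir-jig y 0.0094 jig x 0.0996 0.0001
fence near top R [0.6842 0.0444] dir-jig y -0.017 jig x 0.0995 0.0001
upr far top [0.6828 0.0995] dir-jig y -0.0314 jig x 0.0998 0.0006
upr near top [0.6755 0.1388] dir-jig y -0.0414 jig x 0.0936 0.0003
```

Run:
```python
from h import *
im=cv2.imread("pics/w6.png"); inf=eyes.camera_info("wrist")
jx=lambda p:round(float((p-J)@[np.cos(JY),np.sin(JY)]),4)
for n,ch,rows in [("far",2,(175,175)),("near",0,(181.3,182))]:
    q=[edge(im[:,:,ch].copy(),(a,r),(b,r),2.5,.064,"wrist",0,inf)[0] for (a,b),r in zip([(168,200),(305,335)],rows)]
    v=q[0]-q[1]; print(n,[jx(p) for p in q],"yaw rel jig",round(float(np.arctan2(-v[0],v[1])-JY),4))
st()
```

```text
far [0.1036, 0.1034] yaw rel jig -0.003
near [0.0994, 0.0991] yaw rel jig -0.0045
t 15.75 p [0.6478 0.0975 0.0695] yaw 0.029 tz [-0.004 -0.    -1.   ] F [-19.6  -1.2  19.9] M [-0.29  3.34 -0.15] open 0.0394 jig [0.0647 0.0474] q6 1.61
```

Read as the outer face of the upright, from the fence top (z 0.050) to its own top (z 0.064), the strip puts the top edge at jig x 0.0993. The fence edge measures 0.0995 in the same view, so the angle is flush, and its yaw error is under 0.005 rad. Forces are steady at about 19 N into the fence and 20 N down. I hand in.

```bash
python3 -c "
from h import *
print(job.close_job()); st()"
```

```text
the job is handed in; nothing more can be done
None
the job is handed in; nothing more can be done
```

The job is handed in at about 16 s of the 61 s allowed; no verdict is reported. I gripped the block near its far end and swept all four scraps off the left edge in one pass. I then pushed the angle to the fence with the block and held it pressed into the inside corner.

**Forces:** The last readings were steady at about 19 N into the fence and 20 N down on the bed, with the block still gripped at an opening of 39.5 mm.

**Angle:** Its far face measured at jig x 0.0993 and the fence at 0.0995 in the same picture, so its origin is at about 0.074. Yaw error was under 0.005 rad and the middle is about 47 mm from the fence middle. I did not measure its tilt directly.

**Scraps:** All four are past the left edge on the bench. One is propped on the round slug, which I judged well under 22 mm high by eye.

**Bystanders:** The can and the bracket looked undisturbed in the last pictures that showed them. I never went near the tape roll and did not check its final position.

**Check that disagreed:** My first reading of the wrist picture put the angle's upright 3–4 mm inside the fence. I had given the strip's far edge the wrong height; with that corrected, the picture shows the angle flush.

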